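# Draw the colour-check lamp out over the test panel

### The arm

A 6-joint arm with a two-finger parallel gripper is mounted at the origin on the work surface. World frame = base frame: x ahead of the robot, y to its left, z up, the work surface at z = 0. Lengths are in m, angles in rad, forces in N, time in s.
With the tool pointing down it reaches from about 0.3 to 0.875 m from the base axis. Payload 6.4 kg.
Tool frame: the origin (TCP) lies midway between the tips of the shut fingers; the grasp point (between the pads) lies 19 mm behind it; z points along the fingers, y is the direction in which the jaws open and shut (so a half turn about z gives the same grasp; the last joint's range is limited). The gripper opens to 85 mm and grips with 20 to 120 N. Pads are 22 mm wide; open, the fingers measure 114 mm over their backs; the gripper's body (76 mm by 85 mm) begins 54 mm behind the grasp point. The pads swing forward as they close: fully open they stand 13 mm farther back than shut.
Start: joints at [0.981, 0.181, 1.607, -0, 1.354, -0.206], TCP at [0.215, 0.533, 0.231] pointing down, gripper open.
Joint ranges: [-2.99, 2.99], [-0.89, 2.07], [0.3, 2.58], [-1.14, 4.28], [0, 2.63], [-3.12, 3.12]. Speed limits (rad/s): [2.57, 2.57, 3.01, 3.14, 3.14, 3.14].

### API

Orientations are given as a unit quaternion [w, x, y, z].
In Python, from bench import get_obs, camera, hand_in gives the robot as it stands.
- The arm moves only by the tool drive_tool, never from a script. Its argument "deltas" is a list of rows, each a list of 2 entries, a list of its own where there are three numbers: the shift along the world's x, y, z in m, then the turn about the world's z in rad. A call has 1 to 10 rows; each row shifts and turns the pose as measured when the row begins; what a row does not reach is not made up. A row lasts 1/10 s, in which the tool goes at most 50 mm and 8.59 degrees, less where a joint would pass 70% of its speed; a pose out of reach is approached as far as the arm can. A call is refused whole if a number of a shift passes 0.05 or a number of a turn 0.15, either way. A call with a gripper value outside its range is refused whole. "gripper" is the opening, from 0 (shut) to 1 (fully open), set as the call begins (left out, the last holds). The fingers move at their own pace and stop on an object; the grip force is fixed at half the most. Time passes only in rows, so rows that do not move let the fingers close. It gives the time, the measured TCP pose, the force and the opening at its end, in the units of the state.
- get_obs(): the state, without advancing time (a new reading comes with each control period).
- camera(name): name is "scene" or "top" or "wrist"; returns a dict with "frame" (384x512x3 uint8, red, green, blue), "fx", "fy", "cx", "cy" (pixels), "k1" (the pictures are not rectified: a ray, as slopes to the right and down, at radius r is drawn at 1 + k1 r^2 times it, then the intrinsics apply), "eye" and "attitude" of the camera in the world. Camera axes: x right, y down, z forward; pixel columns grow to the right and rows downward; lengths in m; the calibration is good to about 2 mm. A picture is of the moment at which its call begins. There is no depth.
- hand_in(): hands the job in, once; it reports no verdict.
The state is a dict: "time_s": time; "q": joint angles; "dq": joint speeds; "joint_efforts": joint torques, N m; "eef_pos": TCP position; "eef_rot": TCP orientation; "wrist_force": force on the tool from outside, world axes, zero at the start; "torque": the same for the moment, N m; "opening": opening from 0.0 (shut) to 1.0 (fully open).
Only numpy, scipy, OpenCV 4.12 (cv2) and the standard library are available. Lean on these libraries where they do the work, as an engineer would, in place of code of your own. Each camera call takes 0.05 s, during which the arm holds its last target.

### The job

Check light for the sprayed test panel: with the lamp's boom still fully in, slide the lamp along its rail until it is in line with the square test panel. Then squeeze the button on the side of the grip block, pull the boom straight out past the first stop to the second stop, so that the lamp is centred over the panel, and finish while holding it there in the gripper, since it springs back if let go. Leave the panel and the other things on the bench where they are.

Things in the scene. Friction and masses are not known exactly. Their poses are not given: they have to be found in the camera images.
- rail: The lamp stand, fixed to the bench: a level aluminium beam 520 long, 26 wide, top 185 above the bench, on two posts 490 apart. Origin: on the bench midway between the posts; x = level, square to the beam, away from the robot (the boom is pulled towards -x); y = along the beam, left seen from the robot; z up. Place and yaw vary (up to 7 degrees).
- carriage (a joint): Where the carriage (black saddle 60 x 70) stands on the beam, in m: 0 in the middle, + towards the rail's y, stops at +-0.17. It slides against about 2 N of friction and stays where it is left. The boom, grip block and lamp ride on it; its sleeve, diameter 36 at most, reaches 50 in front of and 150 behind the beam's centre line, top 226 above the bench.
- boom (a joint): How far the telescopic boom is drawn out, in m: 0 = in, caught; 0.07 = first stop (a spring ball clicks in, about 6 N more to go past); 0.14 = second stop, end of travel. A spring pulls it in with 3 N (at 0) to 5 N (at 0.14): left at the first stop it stays (0.065 to 0.07), at the second only while held. It leaves 0, and gets right home, only with the button pressed.
- button (a joint): How far the button is pressed, in m: 0 = out, 0.005 = fully in; the catch is free beyond about 0.004. It takes 3 N to begin and 6 N fully in.
- button_face (a point): Centre of the outer face of the button: off-white, 24 (rail x) x 30 (z) on the block's +y side (rail frame), standing 7 proud of the block, 2 proud when pressed. It moves along -y.
- lamp (a point): Centre of the underside of the lamp shade (aluminium, diameter 68), straight below the grip block, 148 above the bench; axes as the rail's.
- panel: The test panel: a level square plate 90 x 90 x 6, white rim, grey middle, on a loose stand (stem diameter 24, foot 64), top 56 above the bench. Origin: centre of the foot's underside, below the plate's centre. It stands left or right of the rail's middle by 100 to 140, and 235 (+-3) from the beam's centre line towards the robot, where the lamp comes at the second stop.
- small_tin: Bystander: closed round tin, diameter 74, 75 high; origin under its centre. It stands on the other side, opposite the panel.
- jar: Bystander: small jar, diameter 44, 55 high, between panel and tin; origin under its centre.
- stock_tin: Bystander: closed tin, diameter 84, 100 high, to the left; origin under its centre.
- tape: Bystander: roll of tape lying flat, diameter 90, 24 high; origin under its centre.
- spatula: Bystander: spatula lying on the bench, under 40 high.
- brush: Bystander: paint brush lying on the bench, under 40 high.
- screwdriver: Bystander: screwdriver lying on the bench, under 40 high.
- grip (a point): Centre of the grey grip block on the boom's end: 30 (rail x) x 36 (y) x 54 (z); this point 224 above the bench, block top 21 higher, axes as the rail's. 43 wide over the button, 38 when pressed: pinched from above across y, pads on button and bare opposite side, the grip presses the button too. Boom tube 16 below this point; lamp shade from 52 below. Boom in: 95 from the beam's centre line, towards the robot.
Things that resemble listed ones, but are neither listed nor needed, are in the scene too. Leave any pink or yellow look-alike of the panel alone.

How it is judged:
On the way, in this order (a step that is already met when the one before it is completed fails the run):
1. the lamp has been slid in line with the panel (within 20 mm along the rail) with the boom still in (under 20 mm out) (y of panel in the frame of lamp between -0.02 and 0.02 m and value of joint boom below 0.02 m), for 0.1 s.
2. the boom has been drawn out to the second stop (over 132 mm) (value of joint boom above 0.132 m), for 0.2 s.
At the end, for the whole second after the job is handed in: The boom is at the second stop (drawn out more than 132 of 140 mm) and still, the lamp's centre is within 18 mm horizontally of the panel's centre, and the fingers still hold the boom's end (over 2 N). The panel stands upright (value of joint boom above 0.132 m and horizontal distance between lamp and panel below 0.018 m and contact force between the fingers and boom above 2 N and angle between panel's own z axis and vertical below 0.05 rad and velocity of joint boom between -0.02 and 0.02 m/s); the arm keeps its last pose, push and grip.
It fails at once if the test panel is pushed more than 15 mm (distance of panel from where it was at the start of the episode above 0.015 m).
It fails at once if another thing on the bench is pushed more than 20 mm (distance of any of small_tin, jar, stock_tin, tape, spatula, brush, screwdriver from where it was at the start of the episode above 0.02 m).
It also fails if it takes over 38 s, if anything falls off the work surface, if the arm or the gripper's body presses on something with over 40 N, if the wrist force passes 120 N, or if a joint passes its speed limit or range.

## Working session

There is one attempt and no reset: what is moved stays moved. The work goes in short steps, Python scripts to look and compute and a tool call to move; the robot and the scene stay as the last step left them, time stands still between calls to the robot, and variables do not carry over. Pictures are saved under pics/ and viewed, and the job is handed in when it is done.

Besides the shell and the picture viewer there is one more tool, called after ">>>" in YAML: its name, and indented under it one key for each argument. drive_tool: Moves the arm, as the interface text tells. Its arguments: {"type":"object","properties":{"deltas":{"type":"array","items":{"type":"array"}},"gripper":{"type":"number"}},"required":["deltas"]}

```bash
ls; mkdir -p pics; cat > h.py <<'E'
import numpy as np, cv2
from bench import get_obs, camera, hand_in
from scipy.spatial.transform import Rotation as R
E
python3 - <<'E'
from h import *
for n in ["scene","top","wrist"]:
    c=camera(n); cv2.imwrite(f"pics/{n}0.png",cv2.cvtColor(c["frame"],cv2.COLOR_RGB2BGR))
    print(n,{k:v for k,v in c.items() if k!="frame"})
    import pickle; pickle.dump(c,open(f"{n}0.pkl","wb"))
print(get_obs())
E
```

```text
pics
scene {'fx': 490.36302067964846, 'fy': 490.36302067964846, 'cx': 264.8703146463834, 'cy': 192.03570435279698, 'k1': -0.20663514737867472, 'eye': array([ 1.11217469, -0.90614672,  1.13187837]), 'attitude': array([-0.38686076,  0.87206708,  0.27288914, -0.12397292])}
top {'fx': 380.8971172256341, 'fy': 380.8971172256341, 'cx': 255.32324250718096, 'cy': 194.3798008103844, 'k1': -0.07643893197313421, 'eye': array([0.2843119 , 0.00646542, 1.1739453 ]), 'attitude': array([-0.06517379,  0.70422099, -0.70298446,  0.0750867 ])}
wrist {'fx': 320.40934233101393, 'fy': 320.40934233101393, 'cx': 259.27173968404054, 'cy': 188.91743041180484, 'k1': -0.08651209035674713, 'eye': array([0.14541988, 0.56090477, 0.37204781]), 'attitude': array([0.12479383, 0.81939768, 0.55331499, 0.08280375])}
{'time_s': 0.15, 'q': array([ 9.80719215e-01,  1.81374154e-01,  1.60776594e+00, -1.10805759e-05,
        1.35379786e+00, -2.06281863e-01]), 'dq': array([-5.61877043e-04, -4.55162161e-03, -3.93866295e-03,  6.66765521e-05,
       -4.65854240e-04, -1.79329931e-04]), 'joint_efforts': array([ 2.86241360e-03, -4.45259786e+01, -3.51691604e+01, -2.00257364e-04,
        5.84045556e-03, -1.59790159e-05]), 'eef_pos': array([0.21504445, 0.53282374, 0.23059497]), 'eef_rot': array([-2.55826953e-04,  1.90720811e-01,  9.81644090e-01, -6.22123590e-04]), 'wrist_force': array([-0.13415347, -0.3512712 , -0.31683329]), 'torque': array([-0.0131401 ,  0.04599356,  0.01978571]), 'opening': 0.9997255829062587}
```

View pics/scene0.png

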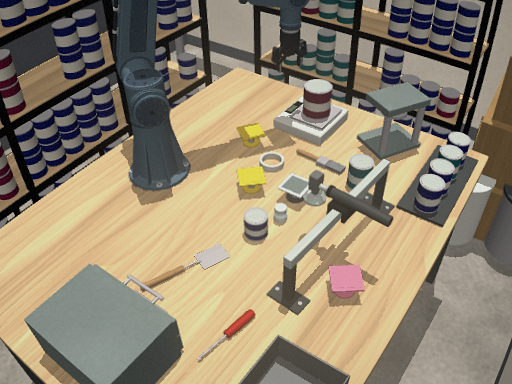

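View pics/top0.png

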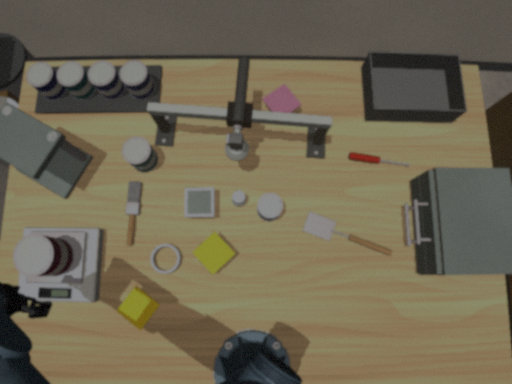

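View pics/wrist0.png

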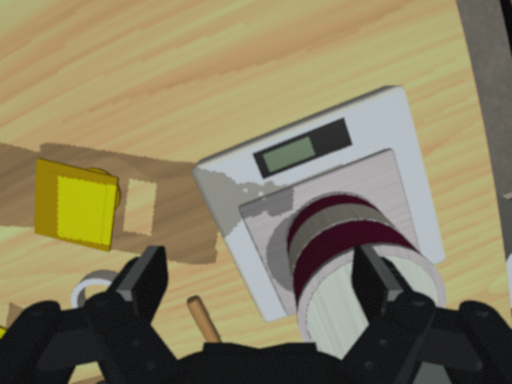

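Top view: grey/white panel at about (200,202). Rail runs from (150,108) to (330,122), with the carriage at (240,113) and the grip and lamp near (237,140). I'll zoom in to measure.

```bash
python3 - <<'E'
from h import *
t=cv2.imread("pics/top0.png")[85:235,135:345]
cv2.imwrite("pics/topz.png",cv2.resize(t,None,fx=3.8,fy=3.8,interpolation=cv2.INTER_CUBIC))
t=cv2.imread("pics/scene0.png")[140:320,230:430]
cv2.imwrite("pics/scz.png",cv2.resize(t,None,fx=3.3,fy=3.3,interpolation=cv2.INTER_CUBIC))
E
```

```text
(no output)
```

View pics/topz.png

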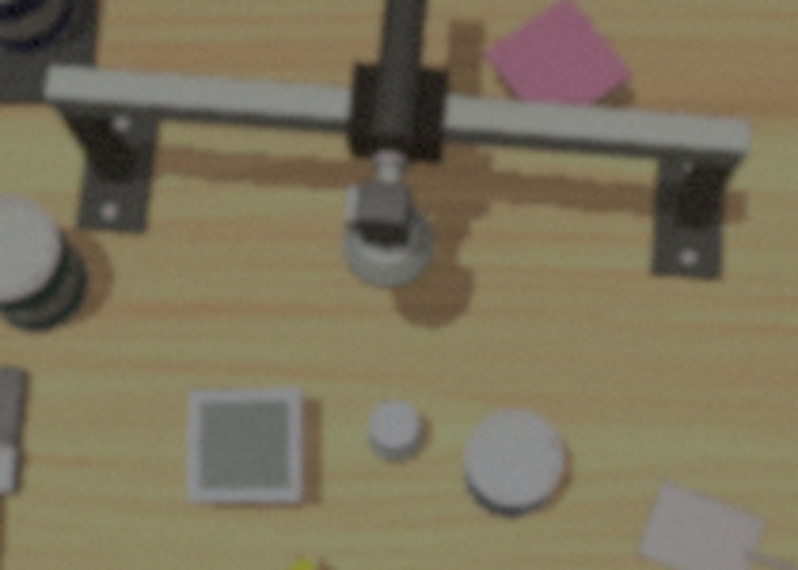

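View pics/scz.png

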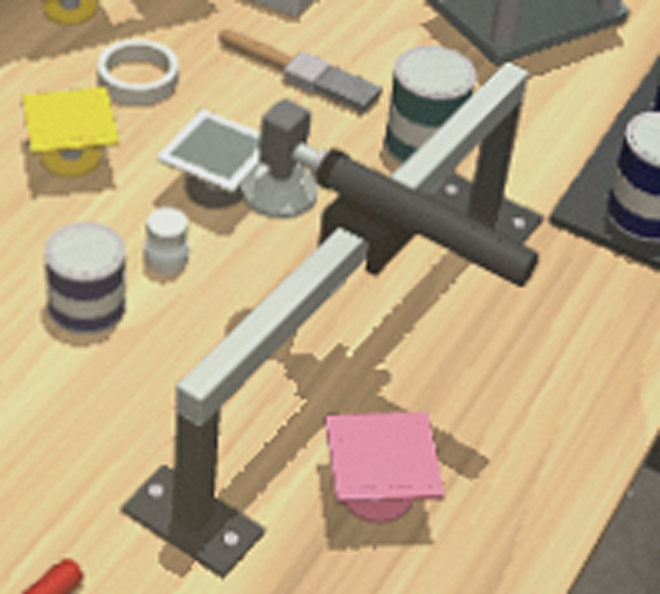

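```bash
cat >> h.py <<'E'
def ray(c,p):
    K=np.array([[c["fx"],0,c["cx"]],[0,c["fy"],c["cy"]],[0,0,1]])
    u=cv2.undistortPoints(np.array([[p]],float),K,np.array([c["k1"],0,0,0,0]))[0,0]
    d=R.from_quat(c["attitude"],scalar_first=True).apply([u[0],u[1],1]); return np.array(c["eye"]),d
def atz(c,p,z):
    e,d=ray(c,p); return e+d*(z-e[2])/d[2]
def proj(c,X):
    K=np.array([[c["fx"],0,c["cx"]],[0,c["fy"],c["cy"]],[0,0,1]])
    r=R.from_quat(c["attitude"],scalar_first=True).inv()
    return cv2.projectPoints(np.array([X],float),r.as_rotvec(),-r.apply(c["eye"]),K,np.array([c["k1"],0,0,0,0]))[0][0,0]
def tri(c1,p1,c2,p2):
    a,d=ray(c1,p1);b,e=ray(c2,p2);d=d/np.linalg.norm(d);e=e/np.linalg.norm(e)
    s=np.linalg.lstsq(np.stack([d,-e],1),b-a,rcond=None)[0]
    P,Q=a+d*s[0],b+e*s[1]; return (P+Q)/2,np.linalg.norm(P-Q)
E
python3 - <<'E'
from h import *; import pickle
np.set_printoptions(precision=4,suppress=True)
T=pickle.load(open("top0.pkl","rb"));S=pickle.load(open("scene0.pkl","rb"))
tz=lambda u,v:(135+(u+.5)/3.8-.5,85+(v+.5)/3.8-.5)
sz=lambda u,v:(230+(u+.5)/3.3-.5,140+(v+.5)/3.3-.5)
cs=[atz(T,tz(*p),.056) for p in [(188,393),(302,390),(303,503),(188,503)]]
print("panel",np.mean(cs,0),[np.linalg.norm(cs[i]-cs[i-1]) for i in range(4)])
sc=[atz(S,sz(*p),.056) for p in [(159,157),(205,112),(237,190)]]; print("panel scene diag",(sc[1]+sc[2])/2, sc)
print("tri panel",[tri(T,tz(*a),S,sz(*b)) for a,b in [((188,503),(205,112)),((188,393),None),((303,503),(159,157)),((302,390),(237,190))] if b])
L=atz(T,tz(47,83),.185);Rr=atz(T,tz(748,139),.185);print("rail",L,Rr,np.linalg.norm(L-Rr),(L+Rr)/2)
d=L-Rr;print("yaw",np.arctan2(-d[0],d[1]))
sL=[(500,68),(527,76)];sR=[(180,388),(207,400)]
for q in sL+sR: print("scene rail",atz(S,sz(*q),.185))
g=[atz(T,tz(*p),.245) for p in [(357,184),(409,184),(409,224),(356,222)]];print("grip",np.mean(g,0),g)
print(tri(T,tz(383,204),S,sz(286,121)))
E
```

```text
panel [0.4851 0.1582 0.056 ] [np.float64(0.08772996947917039), np.float64(0.09020708293628693), np.float64(0.09008318560028866), np.float64(0.08965601779762045)]
panel scene diag [0.4928 0.1568 0.056 ] [array([0.4476, 0.1126, 0.056 ]), array([0.4478, 0.1982, 0.056 ]), array([0.5378, 0.1154, 0.056 ])]
tri panel [(array([0.4426, 0.2038, 0.0492]), np.float64(0.00316109373052216)), (array([0.4434, 0.1141, 0.0521]), np.float64(0.005508752703141282)), (array([0.5339, 0.1169, 0.0519]), np.float64(0.005660571550494747))]
rail [0.7333 0.2956 0.185 ] [ 0.6917 -0.2191  0.185 ] 0.5164284235487913 [0.7125 0.0382 0.185 ]
yaw -0.08057167550149781
scene rail [0.7239 0.2815 0.185 ]
scene rail [0.7505 0.2853 0.185 ]
scene rail [ 0.6885 -0.2217  0.185 ]
scene rail [ 0.712  -0.2201  0.185 ]
grip [0.6184 0.0447 0.245 ] [array([0.6322, 0.0623, 0.245 ]), array([0.6324, 0.0271, 0.245 ]), array([0.6039, 0.0269, 0.245 ]), array([0.6052, 0.0626, 0.245 ])]
(array([0.6218, 0.0449, 0.2342]), np.float64(0.00028828282217863594))
```

>>> drive_tool:
  deltas:
    - [[0,0,0.05],0]
    - [[0,0,0.05],0.1]
    - [[0.03,-0.02,0.02],0.1]
    - [[0.03,-0.035,0],0.1]
    - [[0.03,-0.035,0],0]
    - [[0.03,-0.035,0],0]
    - [[0.03,-0.035,0],0]
    - [[0.03,-0.035,0],0]
    - [[0.03,-0.035,0],0]
    - [[0.03,-0.035,0],0]
  gripper: 1

```text
time_s: 1.15
eef_pos: [0.4559, 0.259, 0.3521]
eef_rot: [0.001, 0.029, 1.0, -0.004]
wrist_force: [-0.3, -0.4, -0.5]
opening: 0.996
```

>>> drive_tool:
  deltas:
    - [[0.025,-0.04,0],-0.022]
    - [[0.025,-0.04,0],0]
    - [[0.025,-0.04,0],0]
    - [[0.025,-0.04,0],0]
    - [[0.025,-0.03,0],0]
    - [[0.02,-0.015,0],0]
    - [[0,0,0],0]

```text
time_s: 1.85
eef_pos: [0.6068, 0.0382, 0.3488]
eef_rot: [-0.001, 0.045, 0.999, -0.004]
wrist_force: [-0.9, 1.3, -0.7]
opening: 0.999
```

```bash
python3 - <<'E'
from h import *; import pickle
c=camera("wrist"); cv2.imwrite("pics/w1.png",cv2.cvtColor(c["frame"],cv2.COLOR_RGB2BGR)); pickle.dump(c,open("w1.pkl","wb"))
o=get_obs();print(o["eef_pos"],o["eef_rot"],c["eye"],c["attitude"])
E
```

```text
[0.60585793 0.03925517 0.34881601] [-0.00124892  0.0443543   0.99900749 -0.00389531] [0.53217401 0.04563404 0.49048072] [0.11300364 0.72919185 0.66783906 0.09747006]
```

View pics/w1.png

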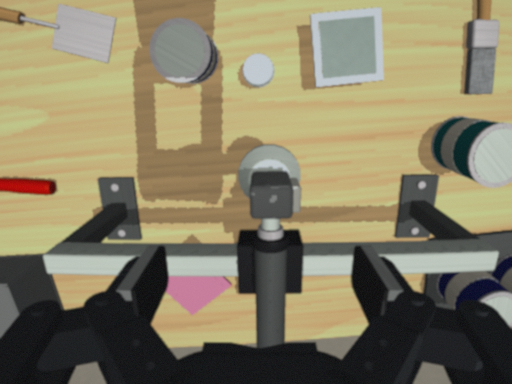

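```bash
python3 - <<'E'
from h import *
im=cv2.imread("pics/w1.png")
cv2.imwrite("pics/w1a.png",cv2.resize(im[130:300,215:325],None,fx=3.5,fy=3.5,interpolation=cv2.INTER_CUBIC))
cv2.imwrite("pics/w1b.png",cv2.resize(im[0:100,280:410],None,fx=5,fy=5,interpolation=cv2.INTER_CUBIC))
E
```

```text
(no output)
```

View pics/w1a.png

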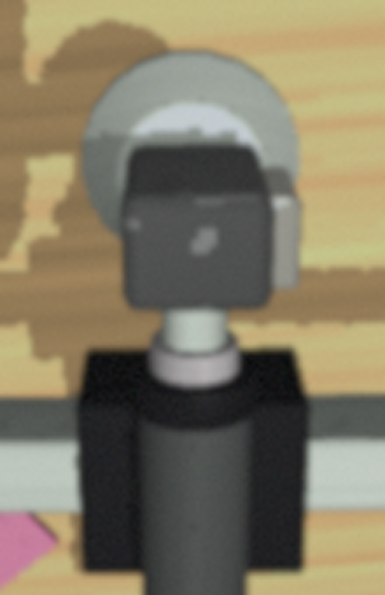

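View pics/w1b.png

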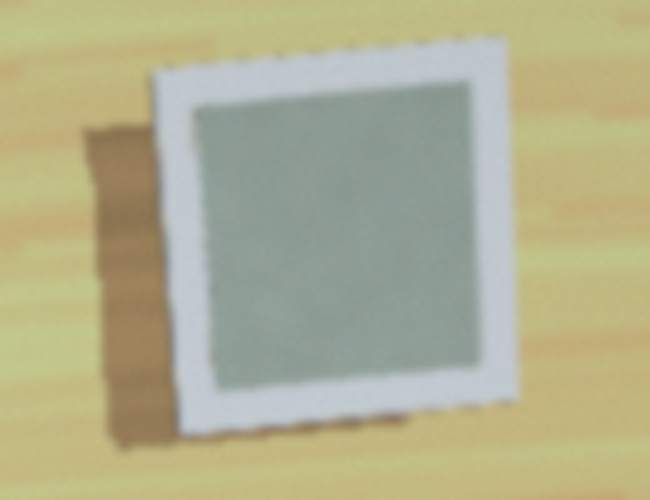

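```bash
python3 - <<'E'
from h import *; import pickle
np.set_printoptions(precision=4,suppress=True)
W=pickle.load(open("w1.pkl","rb"));T=pickle.load(open("top0.pkl","rb"));S=pickle.load(open("scene0.pkl","rb"))
a=lambda u,v:(215+(u+.5)/3.5-.5,130+(v+.5)/3.5-.5)
b=lambda u,v:(280+(u+.5)/5-.5,(v+.5)/5-.5)
tz=lambda u,v:(135+(u+.5)/3.8-.5,85+(v+.5)/3.8-.5)
sz=lambda u,v:(230+(u+.5)/3.3-.5,140+(v+.5)/3.3-.5)
P=[atz(W,b(*p),.056) for p in [(155,72),(506,40),(519,400),(180,435)]]
print("panel",np.mean(P,0),[np.linalg.norm(P[i]-P[i-1]) for i in range(4)])
G=[atz(W,a(*p),.245) for p in [(122,197),(268,197),(270,307),(125,305)]]
print("grip",np.mean(G,0),G)
print("tri grip top W-T",tri(W,a(197,251),T,tz(383,204)),"W-S",tri(W,a(197,251),S,sz(286,121)))
cp=lambda q: np.mean(q,0)
pc=b(*cp([(155,72),(506,40),(519,400),(180,435)])); 
print("tri panel",tri(W,pc,T,tz(245.3,447.3)))
l=[atz(W,p,.185) for p in [(47,264),(497,261)]];print("rail ends W",l,(l[0]+l[1])/2,np.linalg.norm(l[0]-l[1]))
d=l[1]-l[0];y=-np.arctan2(d[0],d[1]);print("yaw",y)
for yy in (y,-.0805):
  d=np.mean(P,0)-np.mean(G,0);ex=np.array([np.cos(yy),np.sin(yy)]);ey=np.array([-ex[1],ex[0]])
  print("grip->panel in rail axes",d[:2]@ex,d[:2]@ey)
E
```

```text
panel [0.4873 0.1592 0.056 ] [np.float64(0.08871283055094374), np.float64(0.08872208777128429), np.float64(0.08831959509425476), np.float64(0.08956384410158713)]
grip [0.6191 0.045  0.245 ] [array([0.6043, 0.0292, 0.245 ]), array([0.6072, 0.0624, 0.245 ]), array([0.6342, 0.0613, 0.245 ]), array([0.6308, 0.0273, 0.245 ])]
tri grip top W-T (array([0.6247, 0.0452, 0.2273]), np.float64(0.0006567003196229858)) W-S (array([0.6221, 0.0449, 0.2345]), np.float64(0.0009608412535733384))
tri panel (array([0.4859, 0.1594, 0.0509]), np.float64(0.0014337933342422437))
rail ends W [array([ 0.6943, -0.2147,  0.185 ]), array([0.7345, 0.2959, 0.185 ])] [0.7144 0.0406 0.185 ] 0.512228744306256
yaw -0.07859898540256517
grip->panel in rail axes -0.14040137438328545 0.1034756965403483
grip->panel in rail axes -0.14059782937927556 0.10320860466580221
```

>>> drive_tool:
  deltas:
    - [[0.013,0.007,-0.03],0.01]
    - [[0,0,-0.03],0]
    - [[0,0,0],0]

```text
time_s: 2.2
eef_pos: [0.6177, 0.0487, 0.2884]
eef_rot: [-0.001, 0.039, 0.999, -0.003]
wrist_force: [-0.2, -0.7, -1.0]
opening: 0.998
```

>>> drive_tool:
  deltas:
    - [[0.001,-0.002,-0.03],0]
    - [[0,0,-0.03],0]
    - [[0,0,-0.02],0]
    - [[0,0,-0.008],0]
    - [[0,0,0],0]

```text
time_s: 2.7
eef_pos: [0.6182, 0.0516, 0.2058]
eef_rot: [0.003, 0.036, 0.999, -0.003]
wrist_force: [-0.3, -1.1, 1.1]
opening: 0.999
```

```bash
python3 - <<'E'
from h import *
for n in("wrist","scene"):
  c=camera(n);f=cv2.cvtColor(c["frame"],cv2.COLOR_RGB2BGR)
  if n=="scene": f=cv2.resize(f[120:270,230:430],None,fx=3.5,fy=3.5)
  cv2.imwrite(f"pics/{n}2.png",f)
print(get_obs()["eef_pos"])
E
```

```text
[0.61928837 0.05133837 0.20728725]
```

View pics/wrist2.png

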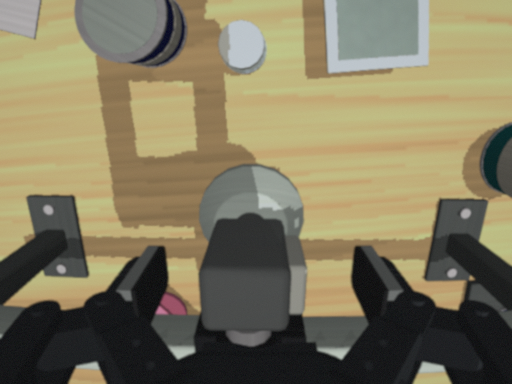

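View pics/scene2.png

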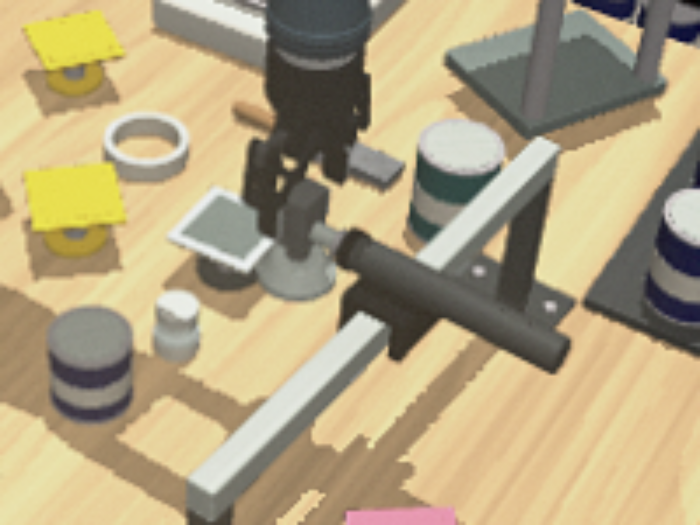

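Fingers straddle the block, with the button on the right at (297,285). They sit about 4 mm too far to +y, so I'll correct that and close.

>>> drive_tool:
  deltas:
    - [[0,-0.004,-0.006],-0.007]
    - [[0,-0.001,-0.002],0]

```text
time_s: 3.0
eef_pos: [0.6209, 0.0462, 0.2024]
eef_rot: [0.007, 0.039, 0.999, -0.004]
wrist_force: [0.3, -0.3, -0.7]
opening: 1.0
```

>>> drive_tool:
  deltas:
    - [[0,0,0],0]
    - [[0,0,0],0]
    - [[0,0,0],0]
    - [[0,0,0],0]
    - [[0,0,0],0]
    - [[0,0,0],0]
  gripper: 0

```text
time_s: 3.6
eef_pos: [0.6219, 0.0462, 0.2045]
eef_rot: [0.008, 0.04, 0.999, -0.002]
wrist_force: [-0.5, -1.5, 1.1]
opening: 0.432
```

```bash
python3 - <<'E'
from h import *; import pickle
c=camera("wrist");f=cv2.cvtColor(c["frame"],cv2.COLOR_RGB2BGR)
cv2.imwrite(f"pics/w3.png",f)
pickle.dump(c,open("w3.pkl","wb"))
o=get_obs();print(o["eef_pos"],o["eef_rot"],o["wrist_force"],o["opening"],o["time_s"])
E
```

```text
[0.62187218 0.04618711 0.20450008] [ 0.00801397  0.0401592   0.999159   -0.00207635] [-0.83633047 -2.28519458  1.29478399] 0.43123958359888565 3.65
```

View pics/w3.png

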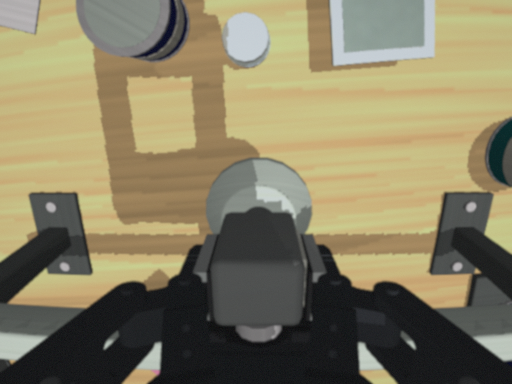

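Opening 0.431 is about 37 mm, so the block is held and the button is pressed. Sliding about 103 mm along the rail's +y, which is (0.079, 0.997).

>>> drive_tool:
  deltas:
    - [[0.001,0.015,0],0]
    - [[0.001,0.015,0],0]
    - [[0.001,0.015,0],0]
    - [[0.001,0.015,0],0]

```text
time_s: 4.05
eef_pos: [0.6266, 0.1066, 0.2045]
eef_rot: [0.009, 0.042, 0.999, -0.003]
wrist_force: [1.5, -3.7, -0.3]
opening: 0.436
```

>>> drive_tool:
  deltas:
    - [[0.001,0.015,0],0]
    - [[0.001,0.015,0],0]
    - [[0.001,0.01,0],0]
    - [[0,0,0],0]
    - [[0,0,0],0]

```text
time_s: 4.55
eef_pos: [0.6304, 0.1547, 0.2045]
eef_rot: [0.01, 0.039, 0.999, -0.002]
wrist_force: [1.1, -1.8, -0.0]
opening: 0.431
```

```bash
python3 - <<'E'
from h import *; import pickle
o=get_obs();print(o["eef_pos"],o["eef_rot"],o["wrist_force"],o["opening"],o["time_s"])
for n in("wrist","top"):
  c=camera(n);f=cv2.cvtColor(c["frame"],cv2.COLOR_RGB2BGR)
  pickle.dump(c,open(f"{n}4.pkl","wb"))
  if n=="top": f=cv2.resize(f[85:235,135:345],None,fx=3.8,fy=3.8,interpolation=cv2.INTER_CUBIC)
  cv2.imwrite(f"pics/{n}4.png",f)
E
```

```text
[0.63040466 0.15471471 0.20453423] [ 0.00957481  0.03934249  0.99917791 -0.00199849] [ 1.10925817 -1.81458961 -0.0143433 ] 0.43058377018501687 4.55
```

View pics/wrist4.png

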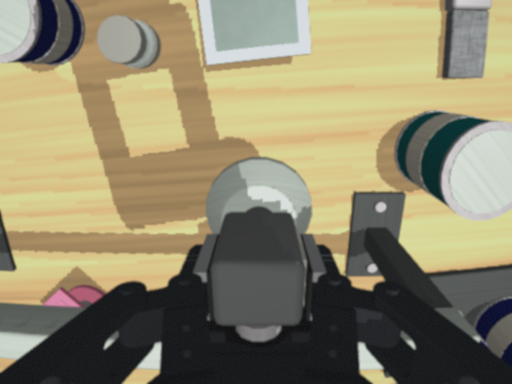

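View pics/top4.png

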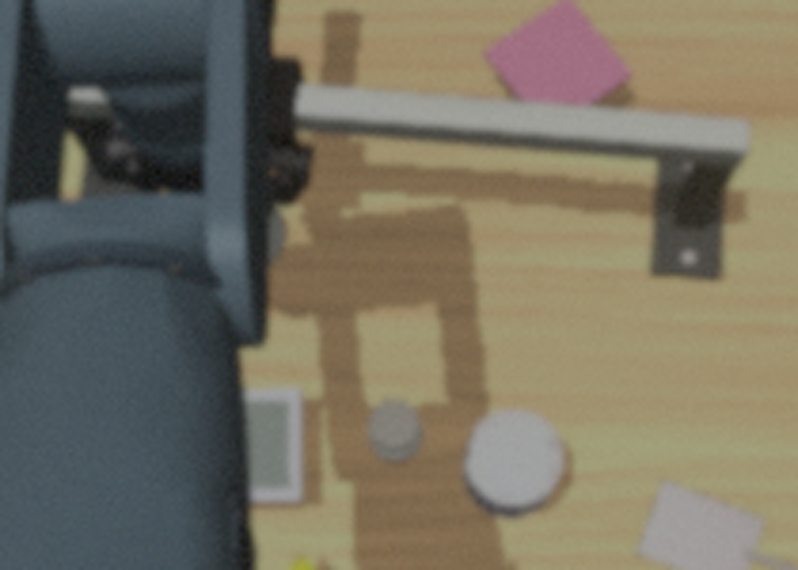

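```bash
python3 - <<'E'
from h import *; import pickle
np.set_printoptions(precision=4,suppress=True)
W=pickle.load(open("wrist4.pkl","rb"))
l,r=[atz(W,p,.148) for p in [(207,206),(312,206)]];print("lamp",(l+r)/2,np.linalg.norm(l-r))
a,b=[atz(W,p,.056) for p in [(207,64),(310,51)]];m=(a+b)/2;e=(b-a)/np.linalg.norm(b-a);n=np.array([-e[1],e[0],0]);n*=np.sign(-n[0])
c=m+.045*n;print(a,b,np.linalg.norm(a-b),"panel",c)
y=-.079;ex=np.array([np.cos(y),np.sin(y)]);ey=np.array([-ex[1],ex[0]])
d=(c-(l+r)/2)[:2];print("dy rail",d@ey,d@ex)
g=[atz(W,p,.245) for p in [(212,262),(305,262),(213,325),(305,325)]];print("grip",np.mean(g,0),g)
d=(c-np.mean(g,0))[:2];print(d@ex,d@ey)
E
```

```text
lamp [0.6294 0.1543 0.148 ] 0.06927094977019171
[0.5327 0.1166 0.056 ] [0.529  0.2046 0.056 ] 0.08801441543521463 panel [0.4859 0.1588 0.056 ]
dy rail -0.0068415607600186765 -0.14347138870321988
grip [0.6271 0.1545 0.245 ] [array([0.6117, 0.139 , 0.245 ]), array([0.6142, 0.172 , 0.245 ]), array([0.6399, 0.1356, 0.245 ]), array([0.6425, 0.1713, 0.245 ])]
-0.14107843693836455 -0.006877097786834694
```

Lamp is about 6 mm past the line by two estimates (about 5.4 mm by travel, 6.8 mm by view). Moving back 6 mm, then starting the pull along rail -x, which is (-0.997, +0.079).

>>> drive_tool:
  deltas:
    - [[-0.0005,-0.006,0],0]
    - [[0,0,0],0]
    - [[0,0,0],0]

```text
time_s: 4.95
eef_pos: [0.6299, 0.1479, 0.2046]
eef_rot: [0.01, 0.04, 0.999, -0.001]
wrist_force: [2.7, 2.7, 0.3]
opening: 0.429
```

>>> drive_tool:
  deltas:
    - [[-0.015,0.001,0],0]
    - [[-0.015,0.001,0],0]
    - [[-0.015,0.001,0],0]

```text
time_s: 5.25
eef_pos: [0.5865, 0.1499, 0.2045]
eef_rot: [0.012, 0.041, 0.999, -0.0]
wrist_force: [4.6, 2.0, 0.0]
opening: 0.431
```

>>> drive_tool:
  deltas:
    - [[-0.015,0.0015,0],0]
    - [[-0.02,0.0015,0],0]
    - [[-0.02,0.0015,0],0]
    - [[-0.015,0.0015,0],0]

```text
time_s: 5.65
eef_pos: [0.517, 0.1547, 0.2045]
eef_rot: [0.015, 0.041, 0.999, -0.0]
wrist_force: [5.5, -0.4, -1.1]
opening: 0.429
```

>>> drive_tool:
  deltas:
    - [[-0.012,0.001,0],0]
    - [[-0.012,0.001,0],0]
    - [[-0.006,0.001,0],0]
    - [[-0.004,0,0],0]

```text
time_s: 6.05
eef_pos: [0.49, 0.1558, 0.2053]
eef_rot: [0.027, 0.041, 0.999, -0.001]
wrist_force: [28.1, 0.3, -20.5]
opening: 0.429
```

>>> drive_tool:
  deltas:
    - [[0,0,0],0]
    - [[0,0,0],0]
    - [[0,0,0],0]

```text
time_s: 6.35
eef_pos: [0.4914, 0.1547, 0.2048]
eef_rot: [0.028, 0.042, 0.999, -0.001]
wrist_force: [3.3, 1.4, -1.0]
opening: 0.426
```

```bash
python3 - <<'E'
from h import *; import pickle
o=get_obs();print(o["eef_pos"],o["eef_rot"],o["wrist_force"],o["opening"],o["time_s"])
for n in("wrist","scene"):
  c=camera(n);f=cv2.cvtColor(c["frame"],cv2.COLOR_RGB2BGR)
  pickle.dump(c,open(f"{n}5.pkl","wb"))
  if n=="scene": f=cv2.resize(f[120:270,230:430],None,fx=3.8,fy=3.8,interpolation=cv2.INTER_CUBIC)
  cv2.imwrite(f"pics/{n}5.png",f)
o=get_obs();print(o["eef_pos"],o["wrist_force"])
E
```

```text
[0.49143483 0.1547193  0.20479213] [ 2.83139718e-02  4.23301346e-02  9.98702054e-01 -8.28396288e-04] [ 3.27888953  1.38931079 -1.00182264] 0.42554518163533556 6.35
[0.49144064 0.15473346 0.20481775] [ 4.73419498  1.0509013  -1.73763367]
```

View pics/wrist5.png

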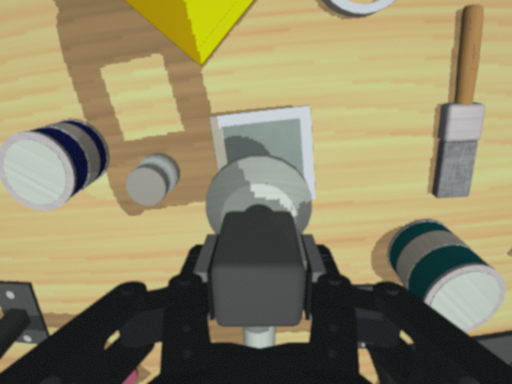

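View pics/scene5.png

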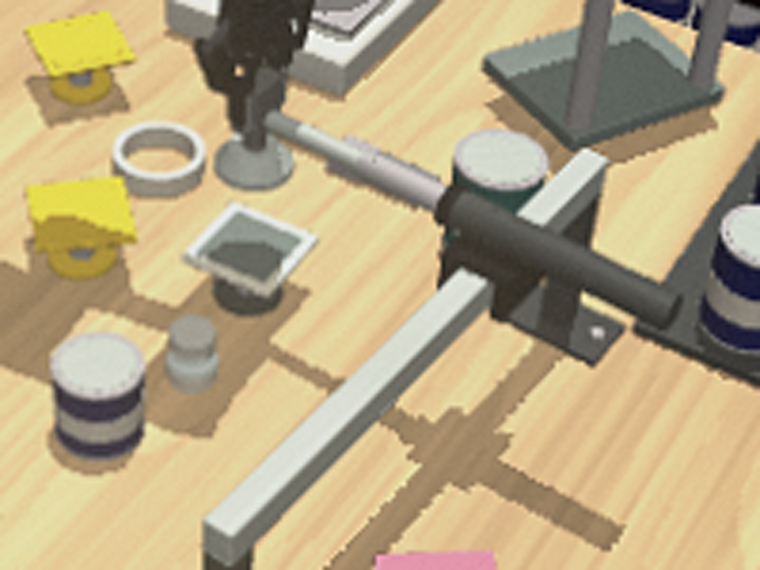

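```bash
python3 - <<'E'
from h import *; import pickle
np.set_printoptions(precision=4,suppress=True)
W=pickle.load(open("wrist5.pkl","rb"))
l,r=[atz(W,p,.148) for p in [(207,205),(311,205)]];L=(l+r)/2;print("lamp",L,np.linalg.norm(l-r))
a,b,q=[atz(W,p,.056) for p in [(212,117),(309,106),(315,192)]];print(a,b,q,np.linalg.norm(a-b))
e=(b-a)/np.linalg.norm(b-a);n=np.array([-e[1],e[0],0]);n*=np.sign(n[0]);c=(a+b)/2+.045*n
y=-.079;ex=np.array([np.cos(y),np.sin(y)]);ey=np.array([-ex[1],ex[0]])
g=[atz(W,p,.245) for p in [(212,262),(306,262),(213,326),(306,326)]];G=np.mean(g,0)
print("panel",c,"grip",G)
for X in(L,G): d=(X-c)[:2];print(d@ex,d@ey, "from rail", (X[:2]-[.7135,.0395])@ex)
print("moved vs first: ",(G[:2]-[.619,.045])@ex,(G[:2]-[.6271,.1545])@ex)
E
```

```text
lamp [0.4919 0.1541 0.148 ] 0.06861261585978147
[0.4438 0.1164 0.056 ] [0.4414 0.2022 0.056 ] [0.5225 0.2053 0.056 ] 0.08580791760952952
panel [0.4876 0.1605 0.056 ] grip [0.487  0.1546 0.245 ]
0.004849234519399967 -0.00610705459782952 from rail -0.2299316579077671
-0.00013567027235657412 -0.005925746300787012 from rail -0.23491656269952363
moved vs first:  -0.1402772484268872 -0.13971048067415834
```

Boom measures about 139–140 mm out. The lamp is within about 8 mm of the panel centre, mostly in -y. One small nudge will centre it and leave a light pull against the stop.

>>> drive_tool:
  deltas:
    - [[-0.002,0.005,0],0]
    - [[-0.002,0.001,0],0]

```text
time_s: 6.65
eef_pos: [0.4906, 0.1592, 0.2051]
eef_rot: [0.032, 0.043, 0.999, -0.002]
wrist_force: [17.6, 1.0, -11.2]
opening: 0.43
```

```bash
python3 - <<'E'
from h import *
c=camera("wrist");cv2.imwrite("pics/w6.png",cv2.cvtColor(c["frame"],cv2.COLOR_RGB2BGR))
for i in range(3):
  o=get_obs();print(o["eef_pos"],o["wrist_force"],o["opening"],np.abs(o["dq"]).max());camera("top")
np.set_printoptions(precision=4,suppress=True)
import pickle;pickle.dump(c,open("w6.pkl","wb"))
E
```

```text
[0.49062841 0.15924841 0.20504486] [ 15.23038291   0.19276423 -10.37668618] 0.4267227939903637 0.005505574704691828
[0.49063789 0.15921843 0.20505576] [14.69180989  0.36638593 -9.14931778] 0.4264534958696194 0.004445410424578717
[0.49063003 0.15923513 0.20504363] [15.31972769  0.69471446 -9.79936601] 0.4265072350306589 0.0025216374331736703
```

View pics/w6.png

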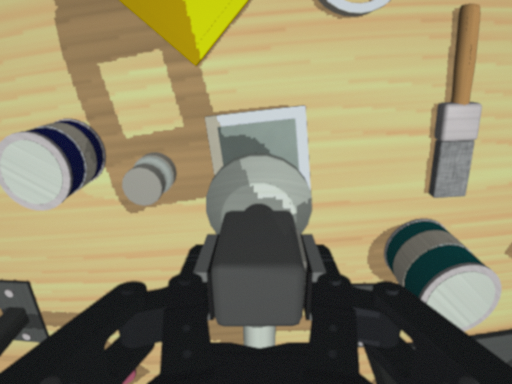

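The lamp at (259,205) now lines up with the panel's middle column (rim corners at 206 and 304). The wrist force holds steady at about 15 N against the stop and the panel hasn't moved. Handing in.

```bash
python3 -c "
from h import *
print(hand_in())"
```

```text
the job is handed in; nothing more can be done
None
```

I handed the job in with the boom at the second stop and the gripper still holding the grip block. `hand_in()` gives no verdict.

**What I did:** I pinched the block from above, which pressed the button. With the boom in, I slid the lamp about 103 mm along the rail, overshooting by about 6 mm and moving back. I then pulled the boom straight out past the first stop to the second, and finished with a small 5 mm sideways nudge to centre the lamp. It took about 7 s of the 38 s allowed.

**Last checks:**
- **Boom:** before the nudge it measured about 139–140 mm out. After it, the arm held still with a light, steady pull of about 15 N against the stop.
- **Lamp over panel:** before the nudge the lamp was 6–8 mm from the panel's centre, mostly along the rail. I estimate 2–5 mm after it, from the arm's movement and the last picture rather than a fresh measurement.
- **Panel and bystanders:** the panel looked undisturbed, and in the last pictures nothing on the bench seemed to have shifted. I did not measure the bystanders.

**Disagreements:**
- Triangulated heights of the block's top and the panel came out 5–18 mm below the stated values. I used the stated heights, which matched the known sizes.
- Lamp and block gave positions about 5 mm apart in the pull direction.
- The tool ended tilted by about 0.06 rad.

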